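# Release the spare-gasket tin from its push-latch dock

## Task

The red gasket tin is latched in its slanted dock: press it in until the catch lets go and it springs out, without forcing it, then draw it out along the slant. Stand it upright on the cork coaster, lid up and with its whole foot on the cork, setting it down rather than dropping it, let go and back away; leave the cups, funnel, pepper grinder and sugar jar where they are.

Things in the scene. Friction and masses are not known exactly. Their poses are not given: they have to be found in the camera images.
- tin_mid (a point): Spare-gasket tin: loose round red tin with brass trim, 44 mm in diameter, 72 mm long, about 110 g. This point is its centre, half-way along its axis; z runs along the axis towards the lid. The side is straight up to 56 mm from the underside; the lid's shoulder is a cone over the last 16 mm, narrowing to a flat disc 26 mm across.
- tin: The same tin; origin at the centre of its underside, z along its axis towards the lid. At the start it is latched in the dock, its axis leaning 30 degrees from vertical along the well, only the cone and 1 mm of the side (17 mm in all) showing above the mouth, so there is nothing to pinch.
- dock_mouth (a point): Centre of the square mouth (48 mm inside, walls 8 mm thick) of the dock's slanted well, about 98 mm above the table; the mouth's highest edge is at 114 mm. Axes as for the dock: z vertical, x and y level. The well's axis passes through this point and leans 30 degrees from vertical towards -x (it opens up and towards -x); the tin has about 2 mm of play all round.
- dock: Fixed dark-wood slanted square tube on a lighter base (150 x 100 mm) between two cheeks 68 mm high at its y sides; origin at the centre of its underside on the table. Fingers can straddle the tin along y just above the mouth.
- cradle (a joint): Catch slide under the tin, along the well's axis, m: 0 latched (start), below 0 pressed, +0.034 sprung out. The tin goes in 0 to 10 mm softly (2 to 3 N; hidden slack, differs each time), then another 4 to 5.5 mm against 5 to 11 N (slowly!), then meets a hard stop; 12 to 16 N there trips it, over 40 N is forcing. Back off: the tin rises to stand 41 to 51 mm out of the mouth, loose. It never relatches.
- coaster_top (a point): Centre of the upper face of a fixed round cork coaster, 100 mm across, 6 mm thick, lying on the table; z up.
- funnel: Bystander: loose steel moka funnel standing wide end down, 60 mm across at the foot, 60 mm high; origin at the centre of its underside.
- grinder: Bystander: loose chrome pepper grinder with a knob on top, 52 mm across, 148 mm high; origin at the centre of its underside.
- jar: Bystander: loose amber glass sugar jar, 68 mm across, 100 mm high; origin at the centre of its underside.
- cup0: Bystander: loose white espresso cup, 62 mm across, 56 mm high, standing in one of the four slots of the wooden cup rack at the back; origin at the centre of its underside.
- cup1: Bystander: loose white espresso cup, 62 mm across, 56 mm high, standing in one of the four slots of the wooden cup rack at the back; origin at the centre of its underside.
- cup2: Bystander: loose white espresso cup, 62 mm across, 56 mm high, standing in one of the four slots of the wooden cup rack at the back; origin at the centre of its underside.
- cup3: Bystander: loose white espresso cup, 62 mm across, 56 mm high, standing in one of the four slots of the wooden cup rack at the back; origin at the centre of its underside.

How it is judged:
By the outcome, as a careful person would: the job done as asked, in the order asked, and still so for the second after the job is handed in, with the robot touching nothing.
It also fails if it takes over 67 s, if anything falls off the work surface, if the arm or the gripper's body presses on something with over 40 N, if the wrist force passes 120 N, or if a joint passes its speed limit or range.

## Robot

A 7-joint arm with a two-finger parallel gripper is mounted at the origin on the work surface. World frame = base frame: x ahead of the robot, y to its left, z up, the work surface at z = 0. Lengths are in m, angles in rad, forces in N, time in s.
With the tool pointing down it reaches from about 0.425 to 0.925 m from the base axis. Payload 6.8 kg.
Tool frame: the origin (TCP) lies at the very end of the fingers, on their centre line; the grasp point (between the pads) lies 19 mm behind it (r.grip_point_offset is the distance from the TCP to the grasp point, in m); z points along the fingers, y is the line along which they close (so a half turn about z gives the same grasp; the last joint's range is limited). The gripper opens to 85 mm and grips with 20 to 120 N. Pads are 22 mm wide; open, the fingers measure 114 mm over their backs; the gripper's body (76 mm by 85 mm) begins 54 mm behind the grasp point. The pads swing forward as they close: fully open they stand 13 mm farther back than shut.
Start: joints at [-1.217, 0.477, 0.022, 1.555, -0.011, 1.109, -0.083], TCP at [0.301, 0.604, 0.231] pointing down, gripper open.
Joint ranges: [-2.96, 2.96], [-0.34, 2.1], [-1.41, 1.46], [0.24, 2.44], [-1.37, 4.51], [0.17, 1.92], [-2.96, 2.96]. Speed limits (rad/s): [2.39, 2.39, 3.14, 3.14, 3.14, 3.14, 3.14].

## Interface

Orientations are given as a rotation vector (axis times angle).
In Python, from bench import status, eyes, r gives the robot as it stands.
- The arm moves only by the shell command python3 -m crank 'ROWS' [OPENING] [FORCE]. ROWS is JSON, a list of rows, each a list of 6 numbers: the shift along the tool's x, y, z normalised to -1 to 1, where 1 is 0.02 m, then the turn, a rotation vector about the tool's x, y, z normalised to -1 to 1, where 1 is 45 degrees. A call has 1 to 12 rows; each row shifts and turns the commanded pose from where the row before left it, along the tool's axes as they then stand; what a row does not reach is not made up. A row lasts 1/10 s, in which the tool goes at most 50 mm and 8.59 degrees, less where a joint would pass 70% of its speed; a pose out of reach is approached as far as the arm can. A call with a number of a shift or a turn outside -1 to 1 is refused whole. A call with a gripper value outside its range is refused whole. OPENING is the opening, from 0 (shut) to 1 (fully open), set as the call begins (- or left out, the last holds). The fingers move at their own pace and stop on an object; FORCE is the grip in N (left out, the last holds). Time passes only in rows, so rows that do not move let the fingers close. It gives the time, the measured TCP pose, the force, the opening and the grip force at its end, in the units of the state.
- status.get_obs(): the state, without advancing time (a new reading comes with each control period).
- eyes.grab_frame(name): name is "side" or "top" or "wrist"; returns a dict with "image" (400x640x3 uint8, red, green, blue), "depth" (400x640 float32, m along the optical axis (not along the pixel's ray), 0 where there is no reading), "fovy" (degrees; the focal length in pixels is half the picture's height over the tangent of half this angle, whatever the lens; pixels are square), "cx", "cy" (the principal point, pixels), "k1" (the pictures are not rectified: a ray, as slopes to the right and down, at radius r is drawn at 1 + k1 r^2 times it, then the intrinsics apply), "world_to_cam" (4x4, takes a point from world to camera coordinates). Camera axes: x right, y up, looking along -z (the intrinsics and any distortion apply to the point x, -y, -z); pixel columns grow to the right and rows downward; lengths in m; the calibration is good to about 2 mm. A picture is of the moment at which its call begins.
- r.hand_in(): hands the job in; it is judged then, once.
The state is a dict: "clock": time; "joints": joint angles; "qvel": joint speeds; "tau": joint torques, N m; "tcp_pos": TCP position; "orientation": TCP orientation; "contact_force": force on the tool from outside, world axes, zero at the start; "moment": the same for the moment, N m; "grip_width": finger opening in m; "gripper_force": force on a finger pad.
Only numpy, scipy, OpenCV 4.12 (cv2) and the standard library are available. Lean on these libraries where they do the work, as an engineer would, in place of code of your own. Each camera call takes 0.05 s, during which the arm holds its last target. There are 200 camera calls.

## Working session

There is one attempt and no reset: what is moved stays moved. The work goes in short steps, Python scripts to look and compute and a shell command to move; the robot and the scene stay as the last step left them, time stands still between calls to the robot, and variables do not carry over. Pictures are saved under pics/ and viewed, at most 10 in all, crops included, and the job is handed in when it is done.

```bash
ls; mkdir -p pics; cat > h.py <<'E'
import numpy as np, cv2
from bench import status, eyes, r
from scipy.spatial.transform import Rotation as R
def grab(n):
    f=eyes.grab_frame(n); np.savez('pics/%s.npz'%n,**f); return f
def load(n): return dict(np.load('pics/%s.npz'%n))
def world(f,u,v,d=None):
    fl=200/np.tan(np.radians(float(f['fovy']))/2)
    a=np.array([(u-f['cx'])/fl,(v-f['cy'])/fl]); s=a.copy()
    for _ in range(20): s=a/(1+f['k1']*(s@s))
    if d is None: d=f['depth'][int(round(v)),int(round(u))]
    c=np.array([s[0]*d,-s[1]*d,-d,1]); return (np.linalg.inv(f['world_to_cam'])@c)[:3]
def cloud(f):
    fl=200/np.tan(np.radians(float(f['fovy']))/2)
    v,u=np.mgrid[0:400,0:640]; a=np.stack([(u-f['cx'])/fl,(v-f['cy'])/fl],-1); s=a.copy()
    for _ in range(20): s=a/(1+f['k1']*(s**2).sum(-1,keepdims=True))
    d=f['depth']; c=np.stack([s[...,0]*d,-s[...,1]*d,-d,np.ones_like(d)],-1)
    return (c@np.linalg.inv(f['world_to_cam']).T)[...,:3]
def save(f,name): cv2.imwrite('pics/'+name,f['image'][...,::-1])
E
python3 - <<'E'
from h import *
for n in ['side','top']:
    f=grab(n); save(f,n+'0.png'); print(n,f['fovy'],f['cx'],f['cy'],f['k1'],(f['depth']>0).mean(),np.linalg.inv(f['world_to_cam'])[:3].round(2).tolist())
print(status.get_obs(), r.grip_point_offset)
E
```

```text
pics
side 53.12598288664744 321.83376879413555 196.45882370734944 0.018455262931355194 0.9960859375 [[0.95, 0.17, -0.26, 0.36], [-0.31, 0.54, -0.78, -0.89], [0.0, 0.83, 0.56, 0.72]]
top 52.31303199599302 322.3199768671878 200.57847773420917 0.0200762891164996 0.996140625 [[0.02, 0.98, -0.19, 0.45], [-1.0, 0.02, 0.01, -0.0], [0.02, 0.19, 0.98, 1.07]]
{'clock': 0.1, 'joints': array([-1.2171219 ,  0.47774166,  0.02235112,  1.55634132, -0.01151776,
        1.10932713, -0.08314632]), 'qvel': array([-5.59080860e-05, -1.17405787e-03,  2.88418251e-04, -3.01742974e-03,
        4.96914044e-05, -1.15266829e-03,  1.39345037e-03]), 'tau': array([ 5.04709227e-03, -5.97754955e+01,  1.61373485e+00, -2.81953830e+01,
        1.27875686e-02,  5.03075935e-03,  4.62387078e-06]), 'tcp_pos': array([0.30050771, 0.6038145 , 0.23041162]), 'orientation': array([-7.18926145e-01, -3.05794105e+00,  2.61751878e-03]), 'contact_force': array([-0.86939239,  0.94380079,  0.07239033]), 'moment': array([ 0.03121736,  0.00642691, -0.01125209]), 'gripper_force': 0.0, 'grip_width': 0.08554795483837874} 0.0187
```

View pics/top0.png

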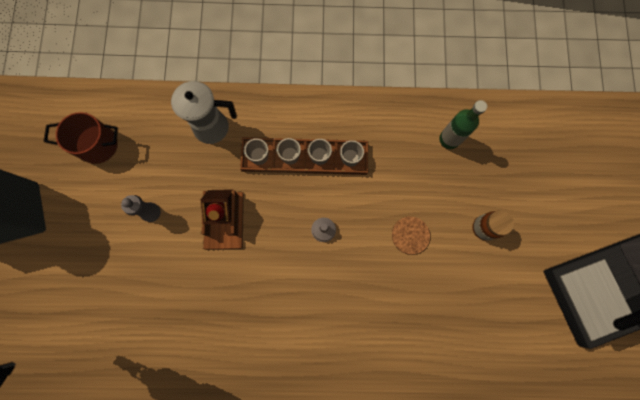

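View pics/side0.png

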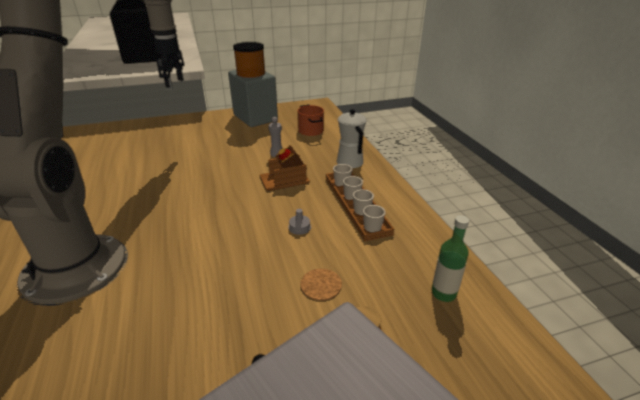

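The top view shows the dock around (221,220), with the red tin at (213,212), the coaster at (411,236), the funnel at (323,230), the grinder at (132,205), the jar at (494,225) and the cup rack at rows 140–172. The side view agrees: dock near (287,172), coaster near (321,284).

```bash
python3 - <<'E'
from h import *
for n,(x0,x1,y0,y1) in {'top':(185,260,170,260),'side':(245,325,115,205)}.items():
    f=load(n); c=cloud(f)
    cr=cv2.resize(f['image'][y0:y1,x0:x1],None,fx=6,fy=6,interpolation=cv2.INTER_CUBIC); cr=cv2.convertScaleAbs(cr,alpha=1.8)
    cv2.imwrite('pics/%s_c.png'%n,cr[...,::-1])
    h=cv2.cvtColor(f['image'],cv2.COLOR_RGB2HSV); im=f['image'].astype(int)
    m=(im[...,0]>90)&(im[...,1]<50)&(im[...,2]<50); mm=np.zeros_like(m); mm[y0:y1,x0:x1]=m[y0:y1,x0:x1]
    p=c[mm]; print(n,'red',len(p),p.mean(0).round(4) if len(p) else '', p.max(0) if len(p) else '')
    def desc(t,q): print(n,t,len(q),np.median(q,0).round(4),q.min(0).round(3),q.max(0).round(3))
    print('table z',np.median(c[250:260,300:310].reshape(-1,3),0))
    # dock base points
    w=c[y0:y1,x0:x1].reshape(-1,3); b=w[(w[:,2]>.012)&(w[:,2]<.2)]
    desc('dock',b); rc=cv2.minAreaRect((b[:,:2]*1000).astype(np.float32)); print(rc)
    for a,e in ((.01,.03),(.03,.06),(.06,.08),(.08,.13)):
        q=w[(w[:,2]>a)&(w[:,2]<e)]; print(a,e,len(q),cv2.minAreaRect((q[:,:2]*1000).astype(np.float32)))
f=load('top');c=cloud(f)
for t,(u,v) in dict(coaster=(411,236),funnel=(323,230),grinder=(132,205),jar=(494,225)).items():
    print(t,c[v-3:v+4,u-3:u+4].reshape(-1,3).mean(0).round(4))
f=load('side');c=cloud(f)
print('coaster side',c[281:288,318:325].reshape(-1,3).mean(0).round(4))
for n,(x0,x1,y0,y1) in {'top':(385,435,210,260),'side':(295,348,264,305)}.items():
    f=load(n);c=cloud(f)[y0:y1,x0:x1].reshape(-1,3);q=c[(c[:,2]>.0035)&(c[:,2]<.012)];print(len(q),q.mean(0),cv2.minEnclosingCircle((q[:,:2]*1000).astype(np.float32)))
E
```

```text
top red 65 [0.6108 0.2501 0.1113] [0.62134556 0.26212596 0.12041957]
table z [ 0.51270325  0.0295533  -0.00105972]
top dock 1674 [0.6059 0.2341 0.076 ] [0.523 0.156 0.012] [0.733 0.29  0.12 ]
((630.0794677734375, 233.22105407714844), (115.49674224853516, 228.44737243652344), 79.83330535888672)
0.01 0.03 713 ((628.694580078125, 225.69857788085938), (102.24234008789062, 227.6670684814453), 80.34754180908203)
0.03 0.06 178 ((613.508056640625, 243.02598571777344), (116.4530029296875, 77.4858169555664), 2.4941704273223877)
0.06 0.08 376 ((609.8883056640625, 244.18417358398438), (108.90715026855469, 79.82828521728516), 2.589165449142456)
0.08 0.13 786 ((615.2054443359375, 244.6352081298828), (72.61241912841797, 64.87971496582031), 1.3695952892303467)
side red 98 [0.6868 0.3788 0.0819] [0.79913066 0.55860986 0.11656617]
table z [ 5.62368648e-01 -1.33148038e-01 -9.20980479e-06]
side dock 2223 [0.6145 0.2784 0.0519] [0.524 0.191 0.012] [0.847 0.738 0.147]
((686.7320556640625, 461.4005126953125), (552.0112915039062, 308.7718200683594), 87.27721405029297)
0.01 0.03 694 ((685.417236328125, 460.31634521484375), (554.1322631835938, 309.6672668457031), 86.90514373779297)
0.03 0.06 715 ((699.129150390625, 468.136474609375), (298.4792785644531, 535.1394653320312), 0.8761951327323914)
0.06 0.08 383 ((617.0110473632812, 423.4190979003906), (451.86614990234375, 305.33087158203125), 67.21846008300781)
0.08 0.13 536 ((663.6641235351562, 403.81829833984375), (419.61578369140625, 162.88943481445312), 61.08280944824219)
coaster [ 0.5666 -0.2483  0.0046]
funnel [ 0.572  -0.0166  0.0463]
grinder [0.6114 0.43   0.1249]
jar [ 0.587  -0.4262  0.0996]
coaster side [ 0.57   -0.2513  0.0061]
913 [ 0.56898105 -0.24688079  0.00577909] ((570.1621704101562, -244.53196716308594), 73.25489044189453)
998 [ 0.5689257  -0.249451    0.00608603] ((580.5048828125, -248.0205078125), 60.30815887451172)
```

View pics/top_c.png

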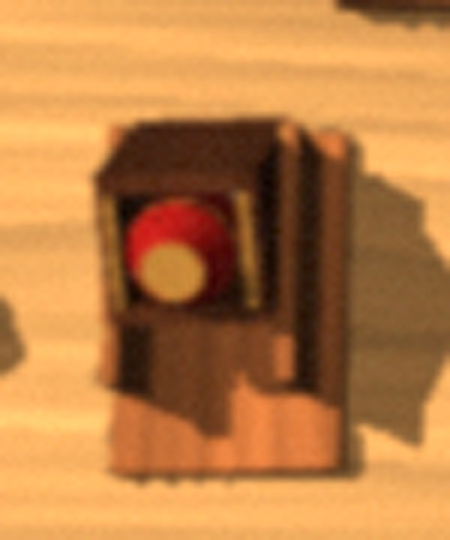

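View pics/side_c.png

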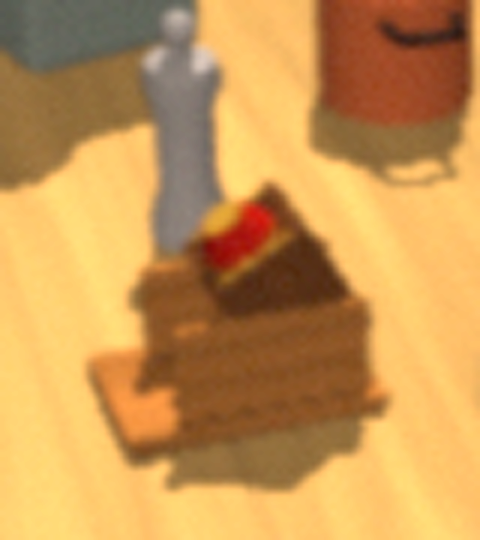

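The crops show the lid disc at top-view (213.5,215.3) and side-view (282,151.2). The well opens towards the robot. Next: triangulate the disc, mouth, dock yaw and coaster.

```bash
cat >> h.py <<'E'
def ray(f,u,v):
    o=np.linalg.inv(f['world_to_cam'])[:3,3]; d=world(f,u,v,1.0)-o; return o,d/np.linalg.norm(d)
def tri(p,q):
    (a,d),(b,e)=p,q; st=np.linalg.lstsq(np.stack([d,-e],1),b-a,rcond=None)[0]; x=a+d*st[0];y=b+e*st[1]; return (x+y)/2,np.linalg.norm(x-y)
E
python3 - <<'E'
from h import *
T=load('top');S=load('side')
cr=lambda u,v:(185+u/6-.4,170+v/6-.4)
cs=lambda u,v:(245+u/6-.4,115+v/6-.4)
print('disc depth',world(T,*cr(171,272)),world(S,*cs(222,217)))
print('disc tri',tri(ray(T,*cr(171,272)),ray(S,*cs(222,217))))
ct=cloud(T)
def atz(f,u,v,z):
    o,d=ray(f,u,v); return o+d*(z-o[2])/d[2]
# base front corners & right edge
for p in ((112,472),(345,472),(347,140)): print('base',p,world(T,*cr(*p)),atz(T,*cr(*p),.012))
for p in ((110,192),(247,190),(258,310),(122,312)): print('mouth',p,world(T,*cr(*p)))
# coaster by colour ellipse
print('coaster tri',tri(ray(T,411,236),ray(S,321.5,284)))
# plane fits on dock: cheeks' tops & well lower outside (side faces normals)
w=ct[170:260,185:260].reshape(-1,3)
# front edge of base: points z 8-25mm , lowest x per y
q=w[(w[:,2]>.006)&(w[:,2]<.03)&(w[:,0]<.56)]
pts=[]
for y in np.arange(.195,.29,.006):
    s=q[abs(q[:,1]-y)<.003]
    if len(s): pts.append((y,s[:,0].min(),np.median(s[:,2])))
print(np.round(pts,4))
o=status.get_obs(); M=R.from_rotvec(o['orientation']).as_matrix(); print(M.round(3))
E
```

```text
disc depth [0.5938603  0.24395109 0.11428868] [0.59489767 0.23990073 0.11460782]
disc tri (array([0.5950023 , 0.2444053 , 0.11216487]), np.float64(0.0016330857093389062))
base (112, 472) [ 0.52345827  0.29266413 -0.0010092 ] [0.52253978 0.28908434 0.012     ]
base (345, 472) [ 0.52558842  0.19255168 -0.00234271] [0.52454849 0.18995187 0.012     ]
base (347, 140) [0.67034018 0.19790004 0.01007852] [0.66993622 0.19753794 0.012     ]
mouth (110, 192) [0.62587426 0.27110646 0.11091049]
mouth (247, 190) [0.62812085 0.21744991 0.10991243]
mouth (258, 310) [0.58402165 0.21613942 0.08205382]
mouth (122, 312) [0.58210049 0.27092914 0.08138016]
coaster tri (array([ 0.56928107, -0.24906806,  0.00325404]), np.float64(0.005215817160583691))
[[0.195  0.5254 0.0106]
 [0.201  0.5253 0.0111]
 [0.207  0.5252 0.0108]
 [0.213  0.5247 0.0108]
 [0.219  0.5248 0.0103]
 [0.225  0.5245 0.0103]
 [0.231  0.5245 0.0109]
 [0.237  0.5243 0.0112]
 [0.243  0.5242 0.0101]
 [0.249  0.5243 0.0108]
 [0.255  0.5239 0.0107]
 [0.261  0.5239 0.0105]
 [0.267  0.5237 0.0109]
 [0.273  0.5235 0.0113]
 [0.279  0.5233 0.011 ]
 [0.285  0.5232 0.011 ]]
[[-0.895  0.446 -0.001]
 [ 0.446  0.895 -0.002]
 [-0.    -0.002 -1.   ]]
```

```bash
cat >> h.py <<'E'
psi=np.radians(1.8)
A=np.array([.5*np.cos(psi),.5*np.sin(psi),-np.cos(np.pi/6)])   # into the well
Y=np.array([-np.sin(psi),np.cos(psi),0]); RD=np.stack([np.cross(Y,A),Y,A],1)
DISC=np.array([.5945,.244,.1135]); MOUTH=DISC+.017*A
def need(p,Rt=None):
    o=status.get_obs(); M=R.from_rotvec(o['orientation']).as_matrix()
    print('t',o['clock'],'tcp',o['tcp_pos'].round(4),'F',o['contact_force'].round(2),'w',o['grip_width'],o['gripper_force'])
    print('shift units',(M.T@(np.asarray(p)-o['tcp_pos'])/.02).round(3))
    if Rt is not None:
        print('turn units',(R.from_matrix(M.T@Rt).as_rotvec()/(np.pi/4)).round(3)); print('shift units after turn',(Rt.T@(np.asarray(p)-o['tcp_pos'])/.02).round(3))
E
python3 -c "
from h import *
need(DISC-.1*A,RD)"
```

```text
t 0.1 tcp [0.3005 0.6038 0.2304] F [-0.87  0.94  0.07] w 0.08554795483837874 0.0
shift units [-18.974 -10.737   1.536]
turn units [-0.166 -0.653 -0.613]
shift units after turn [ -9.312 -18.444   7.126]
```

```bash
python3 -m crank '[[-0.95,-0.54,0,0,0,0],[-0.95,-0.54,0,0,0,0],[-0.95,-0.54,0,0,0,0],[-0.95,-0.54,0,0,0,0],[-0.95,-0.54,0,0,0,0],[-0.95,-0.54,0,0,0,0],[-0.95,-0.54,0,0,0,0],[-0.95,-0.54,0,0,0,0],[-0.95,-0.54,0,0,0,0],[-0.95,-0.54,0,0,0,0]]' 0
python3 -m crank '[[-0.95,-0.54,0.1,0,0,0],[-0.95,-0.54,0.1,0,0,0],[-0.95,-0.54,0.1,0,0,0],[-0.95,-0.54,0.1,0,0,0],[-0.95,-0.54,0.1,0,0,0],[-0.95,-0.54,0.1,0,0,0],[-0.95,-0.54,0.1,0,0,0],[-0.95,-0.54,0.1,0,0,0],[-0.95,-0.54,0.1,0,0,0],[-0.95,-0.54,0.1,0,0,0]]'
python3 -m crank '[[0,0,0,-0.0277,-0.109,-0.102],[0,0,0,-0.0277,-0.109,-0.102],[0,0,0,-0.0277,-0.109,-0.102],[0,0,0,-0.0277,-0.109,-0.102],[0,0,0,-0.0277,-0.109,-0.102],[0,0,0,-0.0277,-0.109,-0.102],[0,0,0,0,0,0],[0,0,0,0,0,0]]'
python3 -c "
from h import *
need(DISC-.1*A,RD); f=grab('wrist'); save(f,'w1.png')"
```

```text
clock: 1.1
tcp_pos: [0.4242, 0.4199, 0.2313]
orientation: [0.723, 3.057, -0.001]
contact_force: [-0.4, -0.1, 0.6]
grip_width: 0.0004
gripper_force: 0.0
clock: 2.1
tcp_pos: [0.5453, 0.2384, 0.2113]
orientation: [0.722, 3.057, -0.001]
contact_force: [-0.3, 0.8, -1.6]
grip_width: 0.0001
gripper_force: 0.0
clock: 2.9
tcp_pos: [0.5447, 0.2403, 0.2115]
orientation: [-0.035, 2.619, 0.012]
contact_force: [0.2, 0.3, -0.2]
grip_width: 0.0002
gripper_force: 0.0
t 2.9 tcp [0.5447 0.2403 0.2115] F [ 0.16  0.26 -0.16] w 0.00021083862576258552 0.0
shift units [0.287 0.103 0.49 ]
turn units [-0.001 -0.001 -0.006]
shift units after turn [0.286 0.105 0.49 ]
```

View pics/w1.png

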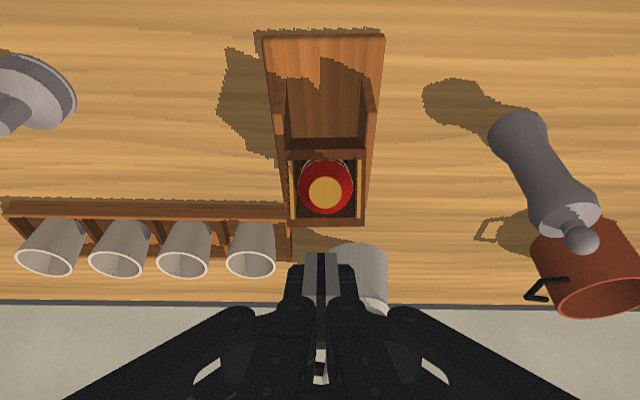

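The wrist view shows the lid disc at (325,191) and the well mouth spanning columns 290–357, rows 155–222. The base's front corners are at (263,37) and (384,35), and the closed fingertips at (322,255). I'll refine the disc position and the yaw from this.

```bash
python3 - <<'E'
from h import *
W=load('wrist');T=load('top');S=load('side');c=cloud(W);im=W['image'].astype(int)
print('cam',np.linalg.inv(W['world_to_cam'])[:3,3].round(3))
b=np.zeros((400,640),bool);b[165:220,295:355]=1
y=b&(im[...,0]>150)&(im[...,1]>100); v,u=np.nonzero(y)
n,l,st,ce=cv2.connectedComponentsWithStats(y.astype(np.uint8));k=1+st[1:,4].argmax();print(st[k],ce[k])
q=c[l==k];print('disc',np.median(q,0).round(4),'normal',np.linalg.svd(q-q.mean(0))[2][2].round(3))
print('tri',tri(ray(W,*ce[k]),ray(T,213.1,214.9)),tri(ray(W,*ce[k]),ray(S,281.6,150.8)))
w=c[20:225,250:395].reshape(-1,3)
q=w[(w[:,2]>.006)&(w[:,2]<.016)&(w[:,0]<.55)]
P=[(yy,q[abs(q[:,1]-yy)<.002][:,0].min()) for yy in np.arange(.2,.28,.004)]
print('front edge yaw',np.degrees(np.polyfit(*np.array(P).T,1)[0]),P[0],P[-1])
print('y extent base',[ (q[abs(q[:,0]-x)<.003][:,1].min(),q[abs(q[:,0]-x)<.003][:,1].max()) for x in (.53,.54)])
E
```

```text
cam [0.407 0.236 0.296]
[309 177  32  32 810] [324.8        192.17407407]
disc [0.596  0.245  0.1118] normal [0.675 0.054 0.736]
tri (array([0.59418962, 0.24459791, 0.11334688]), np.float64(0.0007930599777142971)) (array([0.59597377, 0.2450402 , 0.11176158]), np.float64(6.373363608536932e-05))
front edge yaw -2.4407708000877615 (np.float64(0.2), np.float64(0.5263325764465049)) (np.float64(0.2800000000000001), np.float64(0.5228366335268579))
y extent base [(np.float64(0.19214473656082431), np.float64(0.2918419506922539)), (np.float64(0.1924425512844682), np.float64(0.2925378370825999))]
```

```bash
sed -i 's/^DISC=.*/DISC=np.array([.5953,.2447,.1123]); MOUTH=DISC+.017*A/' h.py; python3 -c "
from h import *
need(DISC-.012*A,RD)"
```

```text
t 2.95 tcp [0.5454 0.2409 0.2119] F [0.37 0.09 1.12] w -0.00031169883964404587 0.0
shift units [0.329 0.108 4.963]
turn units [ 0.     0.    -0.006]
shift units after turn [0.327 0.111 4.963]
```

```bash
python3 -m crank '[[0.11,0.04,0.6,0,0,0],[0.11,0.04,0.6,0,0,0],[0.11,0.03,0.7,0,0,0],[0,0,0.7,0,0,0],[0,0,0.7,0,0,0],[0,0,0.6,0,0,0],[0,0,0.6,0,0,0],[0,0,0.4,0,0,0],[0,0,0,0,0,0],[0,0,0,0,0,0]]'
python3 -c "
from h import *
need(DISC,RD)"
```

```text
clock: 3.95
tcp_pos: [0.588, 0.2452, 0.1231]
orientation: [-0.04, 2.617, 0.012]
contact_force: [-1.2, -0.4, 0.3]
grip_width: -0.0004
gripper_force: 0.0
t 3.95 tcp [0.588  0.2452 0.1231] F [-1.2  -0.39  0.3 ] w -0.00037089072481840573 0.0
shift units [-0.044 -0.039  0.649]
turn units [ 0.001  0.001 -0.002]
shift units after turn [-0.044 -0.038  0.649]
```

```bash
python3 -m crank '[[-0.02,-0.02,0.08,0,0,0],[-0.02,-0.02,0.08,0,0,0],[0,0,0.08,0,0,0],[0,0,0.08,0,0,0],[0,0,0.08,0,0,0],[0,0,0.08,0,0,0],[0,0,0.08,0,0,0],[0,0,0.08,0,0,0],[0,0,0.05,0,0,0],[0,0,0.05,0,0,0]]'
python3 -m crank '[[0,0,0.05,0,0,0],[0,0,0.05,0,0,0],[0,0,0.05,0,0,0],[0,0,0,0,0,0]]'
python3 -c "
from h import *
need(DISC,RD);print(status.get_obs()['contact_force']@A)"
```

```text
clock: 4.95
tcp_pos: [0.5963, 0.2449, 0.1109]
orientation: [-0.04, 2.616, 0.013]
contact_force: [-0.4, 0.0, 1.8]
grip_width: -0.0001
gripper_force: 0.7
clock: 5.35
tcp_pos: [0.5977, 0.2448, 0.1081]
orientation: [-0.04, 2.617, 0.013]
contact_force: [-0.7, -0.2, 0.6]
grip_width: -0.0003
gripper_force: 0.7
t 5.35 tcp [0.5977 0.2448 0.1081] F [-0.69 -0.19  0.58] w -0.00027325604145614943 0.7389917163527571
shift units [-0.001  0.    -0.24 ]
turn units [ 0.001  0.002 -0.002]
shift units after turn [-0.   -0.   -0.24]
-0.8487985814889363
```

```bash
python3 -m crank '[[0,0,0.04,0,0,0],[0,0,0.04,0,0,0],[0,0,0.04,0,0,0],[0,0,0,0,0,0]]'
python3 -m crank '[[0,0,0.04,0,0,0],[0,0,0.04,0,0,0],[0,0,0.04,0,0,0],[0,0,0,0,0,0]]'
python3 -c "
from h import *
need(DISC,RD);print(status.get_obs()['contact_force']@A)"
```

```text
clock: 5.75
tcp_pos: [0.5988, 0.2448, 0.106]
orientation: [-0.04, 2.617, 0.012]
contact_force: [-0.1, -0.2, 1.8]
grip_width: -0.0001
gripper_force: 0.8
clock: 6.15
tcp_pos: [0.6006, 0.2451, 0.1046]
orientation: [-0.039, 2.616, 0.013]
contact_force: [-1.5, -1.1, 5.1]
grip_width: 0.0001
gripper_force: 2.5
t 6.15 tcp [0.6006 0.2451 0.1046] F [-1.54 -1.13  5.08] w 7.90024039371656e-05 2.4678904318716377
shift units [ 0.036 -0.013 -0.469]
turn units [ 0.002  0.003 -0.002]
shift units after turn [ 0.037 -0.014 -0.469]
-5.183098337703271
```

Stiff stage reached (5 N); continuing slowly.

```bash
python3 -m crank '[[0,0,0.03,0,0,0],[0,0,0,0,0,0],[0,0,0.03,0,0,0],[0,0,0,0,0,0],[0,0,0.03,0,0,0],[0,0,0,0,0,0]]'
python3 -m crank '[[0,0,0.03,0,0,0],[0,0,0,0,0,0],[0,0,0.03,0,0,0],[0,0,0,0,0,0]]'
python3 -c "
from h import *
need(DISC,RD);print(status.get_obs()['contact_force']@A)"
```

```text
clock: 6.75
tcp_pos: [0.6016, 0.2452, 0.1032]
orientation: [-0.039, 2.615, 0.014]
contact_force: [-1.3, 0.3, 6.0]
grip_width: 0.0001
gripper_force: 3.1
clock: 7.15
tcp_pos: [0.6022, 0.2452, 0.1021]
orientation: [-0.039, 2.615, 0.014]
contact_force: [-1.7, -1.0, 6.3]
grip_width: 0.0002
gripper_force: 2.9
t 7.15 tcp [0.6022 0.2452 0.1021] F [-1.7  -0.97  6.26] w 0.0002221859204286631 2.921245041070506
shift units [ 0.044 -0.011 -0.613]
turn units [ 0.002  0.003 -0.002]
shift units after turn [ 0.046 -0.012 -0.613]
-6.284271240375273
```

```bash
python3 -m crank '[[0,0,0.03,0,0,0],[0,0,0,0,0,0],[0,0,0.03,0,0,0],[0,0,0,0,0,0]]'
python3 -m crank '[[0,0,0.03,0,0,0],[0,0,0,0,0,0],[0,0,0.03,0,0,0],[0,0,0,0,0,0]]'
python3 -c "
from h import *
need(DISC,RD);print(status.get_obs()['contact_force']@A)"
```

```text
clock: 7.55
tcp_pos: [0.6027, 0.2452, 0.1009]
orientation: [-0.039, 2.616, 0.013]
contact_force: [-0.6, -0.8, 4.6]
grip_width: 0.0001
gripper_force: 2.3
clock: 7.95
tcp_pos: [0.6038, 0.2452, 0.1008]
orientation: [-0.039, 2.614, 0.014]
contact_force: [-4.8, -0.6, 14.4]
grip_width: 0.0001
gripper_force: 7.5
t 7.95 tcp [0.6038 0.2452 0.1008] F [-4.78 -0.59 14.44] w 5.5232479125959836e-05 7.4921980407088995
shift units [ 0.077 -0.013 -0.711]
turn units [ 0.002  0.004 -0.003]
shift units after turn [ 0.08  -0.014 -0.711]
-14.904355462838003
```

```bash
python3 -m crank '[[0,0,0.025,0,0,0],[0,0,0,0,0,0],[0,0,0,0,0,0]]'
python3 -m crank '[[0,0,-0.1,0,0,0],[0,0,-0.1,0,0,0],[0,0,-0.2,0,0,0],[0,0,-0.2,0,0,0],[0,0,-0.2,0,0,0],[0,0,-0.2,0,0,0],[0,0,-0.2,0,0,0],[0,0,-0.2,0,0,0],[0,0,-0.3,0,0,0],[0,0,-0.3,0,0,0],[0,0,-0.3,0,0,0],[0,0,-0.3,0,0,0]]'
python3 -m crank '[[0,0,-0.5,0,0,0],[0,0,-0.5,0,0,0],[0,0,-0.5,0,0,0],[0,0,-0.5,0,0,0],[0,0,-0.5,0,0,0],[0,0,-0.5,0,0,0],[0,0,-0.5,0,0,0],[0,0,0,0,0,0]]'
python3 - <<'E'
from h import *
need(DISC,RD); f=grab('wrist'); save(f,'w2.png')
c=cloud(f);im=f['image'].astype(int)
b=np.zeros((400,640),bool);b[100:250,250:400]=1
y=b&(im[...,0]>150)&(im[...,1]>100)&(im[...,2]<110)
n,l,st,ce=cv2.connectedComponentsWithStats(y.astype(np.uint8))
for k in st[1:,4].argsort()[::-1][:3]+1:
    q=c[l==k];m=np.median(q,0);print(st[k],ce[k],m.round(4),'out of mouth',(m-MOUTH)@-A, 'lateral',((m-MOUTH)@RD)[:2].round(4))
E
```

```text
clock: 8.25
tcp_pos: [0.604, 0.2452, 0.1005]
orientation: [-0.039, 2.614, 0.014]
contact_force: [-5.8, -1.3, 15.8]
grip_width: 0.0001
gripper_force: 7.9
clock: 9.45
tcp_pos: [0.5765, 0.2439, 0.1441]
orientation: [-0.04, 2.617, 0.012]
contact_force: [0.6, 0.6, -0.2]
grip_width: -0.0001
gripper_force: 0.0
clock: 10.25
tcp_pos: [0.5418, 0.2435, 0.2059]
orientation: [-0.04, 2.615, 0.015]
contact_force: [0.8, 1.0, -0.3]
grip_width: 0.0002
gripper_force: 0.0
t 10.25 tcp [0.5418 0.2435 0.2059] F [ 0.84  0.99 -0.28] w 0.00024792485107587547 0.0
shift units [ 0.038 -0.037  5.393]
turn units [ 0.003  0.003 -0.002]
shift units after turn [ 0.024 -0.024  5.393]
[ 312  100   88  150 5652] [378.70488323 183.30484784] [6.890e-01 3.154e-01 2.000e-04] out of mouth -0.1280142294483734 lateral [-0.027   0.0677]
[ 250  157   29   50 1105] [261.94298643 183.89140271] [6.927e-01 1.813e-01 2.000e-04] out of mouth -0.12777251506918058 lateral [-0.0265 -0.0665]
[302 192  36  35 992] [319.80141129 208.72681452] [0.5819 0.2444 0.1333] out of mouth 0.04190199599412394 lateral [0.0011 0.0001]
```

View pics/w2.png

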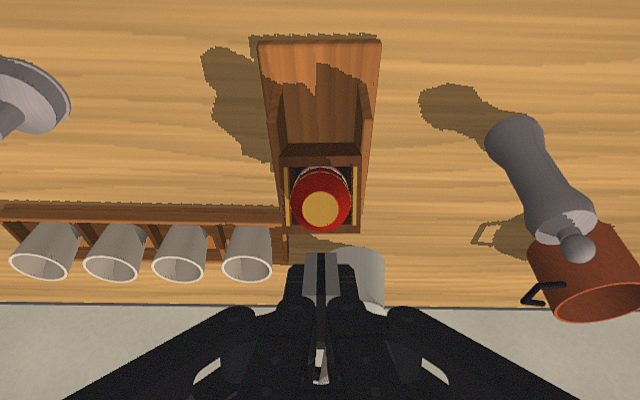

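The tin has sprung out: the disc is at (320,209), 42 mm out of the mouth and centred. Now opening the fingers, then descending along the slant to grasp.

```bash
python3 -c "
from h import *
need(MOUTH-.001*A,RD)"
```

```text
t 10.3 tcp [0.5419 0.2433 0.2053] F [0.56 0.18 0.09] w 5.314498457762097e-05 0.0
shift units [ 0.024 -0.025  6.162]
turn units [ 0.002  0.003 -0.002]
shift units after turn [ 0.011 -0.013  6.162]
```

```bash
python3 -m crank '[[0,0,0,0,0,0],[0,0,0,0,0,0],[0,0,0,0,0,0],[0,0,0,0,0,0],[0,0,0.5,0,0,0],[0,0,0.7,0,0,0],[0,0,0.7,0,0,0],[0,0,0.7,0,0,0],[0,0,0.6,0,0,0],[0,0,0.5,0,0,0]]' 1
python3 -m crank '[[0.02,-0.02,0.4,0,0,0],[0,0,0.4,0,0,0],[0,0,0.4,0,0,0],[0,0,0.4,0,0,0],[0,0,0.3,0,0,0],[0,0,0.3,0,0,0],[0,0,0.2,0,0,0],[0,0,0.06,0,0,0],[0,0,0,0,0,0],[0,0,0,0,0,0]]'
python3 -c "
from h import *
need(MOUTH-.001*A,RD)"
```

```text
clock: 11.3
tcp_pos: [0.5793, 0.2439, 0.1389]
orientation: [-0.04, 2.618, 0.011]
contact_force: [0.9, -0.3, 0.0]
grip_width: 0.0856
gripper_force: 0.0
clock: 12.3
tcp_pos: [0.6033, 0.2446, 0.0979]
orientation: [-0.039, 2.616, 0.013]
contact_force: [-0.7, 0.0, 0.2]
grip_width: 0.0853
gripper_force: 0.0
t 12.3 tcp [0.6033 0.2446 0.0979] F [-0.71  0.02  0.17] w 0.08530766457084273 0.0
shift units [-0.015  0.017 -0.025]
turn units [ 0.001  0.002 -0.002]
shift units after turn [-0.015  0.017 -0.025]
```

```bash
python3 -m crank '[[0,0,0,0,0,0],[0,0,0,0,0,0],[0,0,0,0,0,0],[0,0,0,0,0,0],[0,0,0,0,0,0],[0,0,0,0,0,0],[0,0,0,0,0,0],[0,0,0,0,0,0]]' 0 30
```

```text
clock: 13.1
tcp_pos: [0.6033, 0.2447, 0.0978]
orientation: [-0.04, 2.616, 0.013]
contact_force: [-0.9, 0.9, 3.8]
grip_width: 0.0432
gripper_force: 30.0
```

```bash
python3 -m crank '[[0,0,-0.1,0,0,0],[0,0,-0.2,0,0,0],[0,0,-0.3,0,0,0],[0,0,-0.3,0,0,0],[0,0,-0.3,0,0,0],[0,0,-0.3,0,0,0],[0,0,-0.3,0,0,0],[0,0,-0.3,0,0,0],[0,0,-0.4,0,0,0],[0,0,-0.4,0,0,0],[0,0,-0.4,0,0,0],[0,0,-0.4,0,0,0]]' 0 30
python3 -m crank '[[0,0,-0.4,0,0,0],[0,0,-0.4,0,0,0],[0,0,-0.4,0,0,0],[0,0,-0.4,0,0,0],[0,0,-0.2,0,0,0],[0,0,0,0,0,0],[0,0,0,0,0,0]]'
python3 - <<'E'
from h import *
need([.569,-.249,.18]); S=grab('side'); T=grab('top')
a=cv2.resize(S['image'][80:200,230:350],None,fx=4,fy=4); b=cv2.resize(T['image'][150:270,150:270],None,fx=4,fy=4)
W=grab('wrist')
cv2.imwrite('pics/carry.png',cv2.convertScaleAbs(cv2.resize(np.vstack([np.hstack([a,b])[:300],cv2.resize(W['image'],(960,600))[150:450]]),(768,480)),alpha=1.5)[...,::-1])
E
```

```text
clock: 14.3
tcp_pos: [0.5658, 0.2433, 0.1624]
orientation: [-0.04, 2.617, 0.013]
contact_force: [-0.9, -0.9, -1.6]
grip_width: 0.0431
gripper_force: 30.7
clock: 15.0
tcp_pos: [0.5482, 0.2427, 0.1928]
orientation: [-0.04, 2.617, 0.013]
contact_force: [-0.6, 0.1, -1.0]
grip_width: 0.0428
gripper_force: 30.7
t 15.0 tcp [0.5482 0.2427 0.1928] F [-0.63  0.07 -1.  ] w 0.04282282724160836 30.73032055817407
shift units [  0.055 -24.607   0.669]
```

View pics/carry.png

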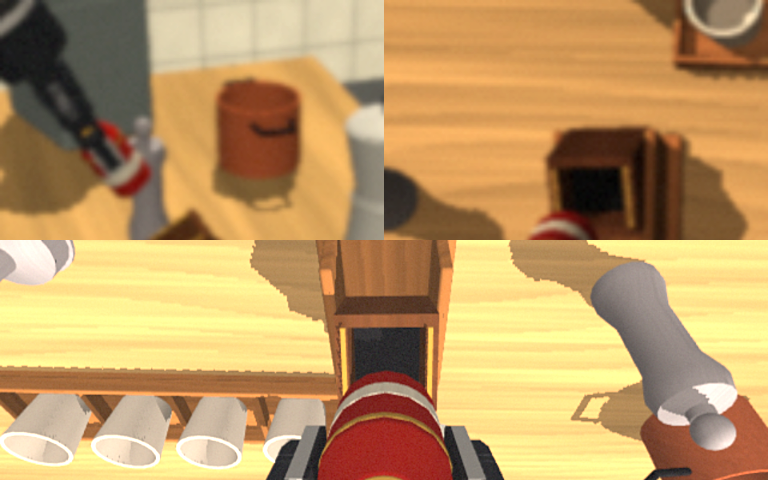

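The tin is held squarely by both pads in line with the tool, and the well is empty. Now carrying it to above the coaster.

```bash
python3 -m crank '[[0,-0.2,0,0,0,0],[0,-0.4,0,0,0,0],[0,-0.6,0,0,0,0],[0,-0.8,0,0,0,0],[0,-0.9,0,0,0,0],[0,-0.9,0,0,0,0],[0,-0.9,0,0,0,0],[0,-0.9,0,0,0,0],[0,-0.9,0,0,0,0],[0,-0.9,0,0,0,0],[0,-0.9,0,0,0,0],[0,-0.9,0,0,0,0]]'
python3 -m crank '[[0,-0.9,0,0,0,0],[0,-0.9,0,0,0,0],[0,-0.9,0,0,0,0],[0,-0.9,0,0,0,0],[0,-0.9,0,0,0,0],[0,-0.9,0,0,0,0],[0,-0.9,0,0,0,0],[0,-0.9,0,0,0,0],[0,-0.9,0,0,0,0],[0,-0.9,0,0,0,0],[0,-0.9,0,0,0,0],[0,-0.9,0,0,0,0]]'
python3 -m crank '[[0,-0.9,0,0,0,0],[0,-0.9,0,0,0,0],[0,-0.8,0,0,0,0],[0,-0.6,0,0,0,0],[0,-0.4,0,0,0,0],[0,-0.2,0,0,0,0],[0,0,0,0,0,0]]'
python3 - <<'E'
from h import *
RV=np.stack([[-np.cos(psi),-np.sin(psi),0],Y,[0,0,-1]],1)
need([.569,-.249,.12],RV)
E
```

```text
clock: 16.35
tcp_pos: [0.5534, 0.0568, 0.1926]
orientation: [-0.038, 2.617, 0.012]
contact_force: [0.2, 0.3, -0.9]
grip_width: 0.0428
gripper_force: 30.7
clock: 17.55
tcp_pos: [0.5594, -0.1591, 0.1922]
orientation: [-0.038, 2.617, 0.011]
contact_force: [0.3, 0.1, -0.7]
grip_width: 0.0435
gripper_force: 30.7
clock: 18.25
tcp_pos: [0.5624, -0.2337, 0.1921]
orientation: [-0.038, 2.617, 0.012]
contact_force: [-0.3, 0.7, -1.1]
grip_width: 0.0433
gripper_force: 30.7
t 18.25 tcp [ 0.5624 -0.2337  0.1921] F [-0.3   0.65 -1.1 ] w 0.043260328284880724 30.730038932254047
shift units [ 1.537 -0.779  3.275]
turn units [ 0.001  0.668 -0.003]
shift units after turn [-0.308 -0.775  3.605]
```

```bash
python3 -m crank '[[0,0,0,0,0.05,0],[0,0,0,0,0.1,0],[0,0,0,0,0.1,0],[0,0,0,0,0.1,0],[0,0,0,0,0.1,0],[0,0,0,0,0.1,0],[0,0,0,0,0.07,0],[0,0,0,0,0.048,0],[-0.15,-0.4,0,0,0,0],[-0.15,-0.38,0,0,0,0],[0,0,0,0,0,0],[0,0,0,0,0,0]]'
python3 -m crank '[[0,0,0.3,0,0,0],[0,0,0.5,0,0,0],[0,0,0.6,0,0,0],[0,0,0.6,0,0,0],[0,0,0.6,0,0,0],[0,0,0.5,0,0,0],[0,0,0.3,0,0,0],[0,0,0,0,0,0],[0,0,0,0,0,0]]'
python3 - <<'E'
from h import *
RV=np.stack([[-np.cos(psi),-np.sin(psi),0],Y,[0,0,-1]],1)
need([.569,-.249,.038],RV)
S=grab('side');T=grab('top');W=grab('wrist')
a=cv2.resize(S['image'][200:320,260:380],None,fx=3.2,fy=3.2,interpolation=cv2.INTER_CUBIC)
cv2.imwrite('pics/place.png',np.hstack([a,cv2.resize(W['image'],(614,384))[:,100:500]])[...,::-1])
c=cloud(S);im=S['image'].astype(int)
red=(im[...,0]>60)&(im[...,1]<.4*im[...,0])&(im[...,2]<.4*im[...,0]);red[:200]=0;red[320:]=0;red[:,:260]=0;red[:,380:]=0
q=c[red];q=q[np.linalg.norm(q[:,:2]-[.569,-.249],axis=1)<.06];print('red',len(q),np.percentile(q,[1,50,99],axis=0).round(4))
E
```

```text
clock: 19.45
tcp_pos: [0.5687, -0.2491, 0.1921]
orientation: [-0.046, 3.141, 0.002]
contact_force: [0.2, 0.1, -1.3]
grip_width: 0.043
gripper_force: 30.7
clock: 20.35
tcp_pos: [0.5695, -0.2484, 0.1243]
orientation: [-0.048, 3.141, 0.002]
contact_force: [0.2, 0.1, -1.2]
grip_width: 0.0431
gripper_force: 30.7
t 20.35 tcp [ 0.5695 -0.2484  0.1243] F [ 0.21  0.14 -1.24] w 0.04305894996912356 30.717257231214603
shift units [ 0.027 -0.033  4.317]
turn units [ 0.002  0.001 -0.001]
shift units after turn [ 0.025 -0.027  4.317]
red 144 [[ 0.5484 -0.2707  0.096 ]
 [ 0.5562 -0.2634  0.1361]
 [ 0.5819 -0.2487  0.1646]]
```

View pics/place.png

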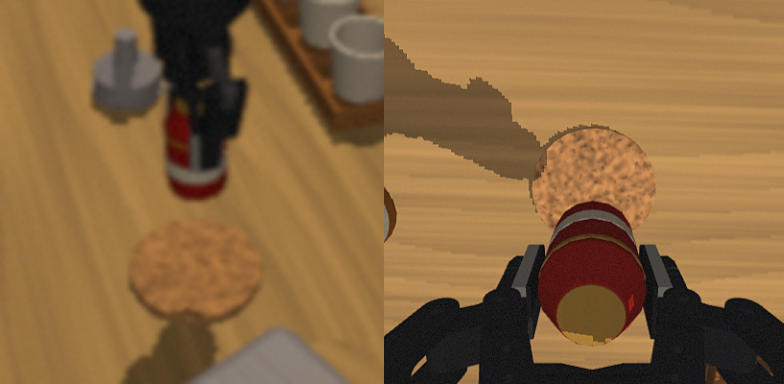

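The tin hangs upright, centred over the cork, with its underside about 30 mm below the TCP. Lowering it.

```bash
python3 -m crank '[[0.02,-0.03,0.3,0,0,0],[0,0,0.5,0,0,0],[0,0,0.6,0,0,0],[0,0,0.6,0,0,0],[0,0,0.5,0,0,0],[0,0,0.5,0,0,0],[0,0,0.4,0,0,0],[0,0,0.3,0,0,0],[0,0,0.2,0,0,0],[0,0,0.1,0,0,0],[0,0,0,0,0,0]]'
python3 -m crank '[[0,0,0.04,0,0,0],[0,0,0.04,0,0,0],[0,0,0.04,0,0,0],[0,0,0,0,0,0]]'
python3 -m crank '[[0,0,0.03,0,0,0],[0,0,0.03,0,0,0],[0,0,0,0,0,0]]'
```

```text
clock: 21.6
tcp_pos: [0.5689, -0.2488, 0.0441]
orientation: [-0.048, 3.141, 0.002]
contact_force: [1.0, 0.8, -1.7]
grip_width: 0.0433
gripper_force: 30.7
clock: 22.0
tcp_pos: [0.5688, -0.2488, 0.0418]
orientation: [-0.048, 3.141, 0.002]
contact_force: [0.3, 0.2, -1.1]
grip_width: 0.0433
gripper_force: 30.7
clock: 22.3
tcp_pos: [0.5688, -0.2488, 0.0405]
orientation: [0.048, -3.141, -0.002]
contact_force: [-0.5, -0.9, -0.5]
grip_width: 0.0432
gripper_force: 30.7
```

```bash
python3 -m crank '[[0,0,0.03,0,0,0],[0,0,0.03,0,0,0],[0,0,0,0,0,0],[0,0,0,0,0,0]]'
python3 -m crank '[[0,0,0.03,0,0,0],[0,0,0.03,0,0,0],[0,0,0,0,0,0],[0,0,0,0,0,0]]'
python3 -m crank '[[0,0,0.03,0,0,0],[0,0,0,0,0,0],[0,0,0,0,0,0]]'
```

```text
clock: 22.7
tcp_pos: [0.5689, -0.2488, 0.0394]
orientation: [-0.048, 3.141, 0.002]
contact_force: [0.9, 0.3, -0.7]
grip_width: 0.0431
gripper_force: 30.7
clock: 23.1
tcp_pos: [0.5688, -0.2488, 0.0382]
orientation: [-0.048, 3.141, 0.002]
contact_force: [0.4, 0.7, -0.7]
grip_width: 0.0428
gripper_force: 30.7
clock: 23.4
tcp_pos: [0.5691, -0.2489, 0.0378]
orientation: [-0.048, 3.141, 0.002]
contact_force: [-0.9, -0.2, 0.7]
grip_width: 0.0433
gripper_force: 30.9
```

```bash
python3 -m crank '[[0,0,0.03,0,0,0],[0,0,0,0,0,0],[0,0,0,0,0,0]]'
python3 -m crank '[[0,0,0.03,0,0,0],[0,0,0,0,0,0],[0,0,0,0,0,0]]'
```

```text
clock: 23.7
tcp_pos: [0.5695, -0.2488, 0.0376]
orientation: [-0.048, 3.14, 0.002]
contact_force: [-0.4, 0.7, 5.6]
grip_width: 0.0431
gripper_force: 31.2
clock: 24.0
tcp_pos: [0.5698, -0.2488, 0.0375]
orientation: [-0.048, 3.139, 0.002]
contact_force: [0.2, 1.4, 8.4]
grip_width: 0.0431
gripper_force: 31.4
```

Seated. Easing off slightly, releasing and backing straight up.

```bash
python3 -m crank '[[0,0,-0.03,0,0,0],[0,0,0,0,0,0]]'
python3 -m crank '[[0,0,0,0,0,0],[0,0,0,0,0,0],[0,0,0,0,0,0],[0,0,0,0,0,0],[0,0,0,0,0,0],[0,0,0,0,0,0]]' 1
python3 -m crank '[[0,0,-0.2,0,0,0],[0,0,-0.3,0,0,0],[0,0,-0.5,0,0,0],[0,0,-0.7,0,0,0],[0,0,-0.8,0,0,0],[0,0,-0.8,0,0,0],[0,0,-0.8,0,0,0],[0,0,-0.8,0,0,0],[0,0,-0.8,0,0,0],[0,0,-0.8,0,0,0],[0,0,-0.4,0,0,0],[0,0,0,0,0,0]]'
python3 - <<'E'
from h import *
need([.569,-.249,.2])
S=grab('side');T=grab('top');W=grab('wrist')
a=cv2.resize(S['image'][200:320,260:380],None,fx=3.2,fy=3.2,interpolation=cv2.INTER_CUBIC)
cv2.imwrite('pics/done.png',np.hstack([a,cv2.resize(W['image'],(614,384))[:,100:500]])[...,::-1])
c=cloud(W)
w=c.reshape(-1,3);q=w[(w[:,2]>.03)&(np.linalg.norm(w[:,:2]-[.569,-.249],axis=1)<.04)&(w[:,2]<.09)]
t=q[q[:,2]>.0755];print(len(q),q[:,2].max(),'disc',len(t),t.mean(0),t.min(0),t.max(0))
E
```

```text
clock: 24.2
tcp_pos: [0.5695, -0.2489, 0.0376]
orientation: [-0.048, 3.14, 0.002]
contact_force: [1.1, 1.6, 5.7]
grip_width: 0.043
gripper_force: 31.3
clock: 24.8
tcp_pos: [0.5688, -0.2488, 0.0369]
orientation: [0.048, -3.141, -0.002]
contact_force: [-0.2, -0.9, -0.2]
grip_width: 0.0854
gripper_force: 0.0
clock: 26.0
tcp_pos: [0.5698, -0.2494, 0.177]
orientation: [-0.048, 3.138, 0.0]
contact_force: [0.6, 0.9, 0.2]
grip_width: 0.0851
gripper_force: 0.0
t 26.0 tcp [ 0.5698 -0.2494  0.177 ] F [0.62 0.93 0.22] w 0.08514610363177004 0.0
shift units [ 0.034  0.02  -1.148]
2903 0.080719567249209 disc 1135 [ 0.57158955 -0.24825968  0.07791936] [ 0.55761422 -0.262215    0.07550962] [ 0.58652793 -0.23409848  0.08071957]
```

View pics/done.png

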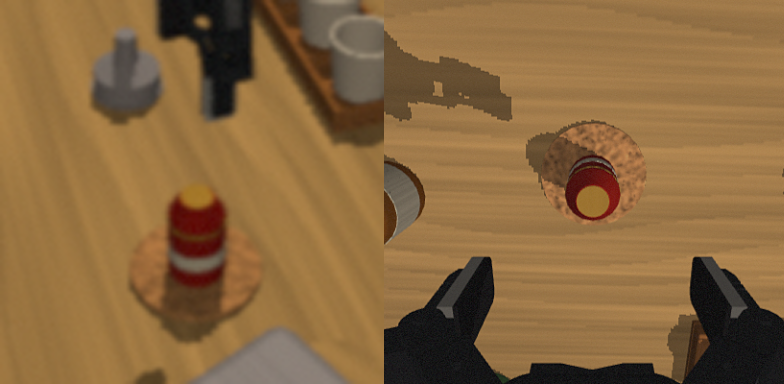

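The tin stands upright, lid up, in the middle of the cork: its top is at 78 mm, as it should be, within 3 mm of centre. The gripper is clear.

```bash
python3 -c "
from h import *
print(r.hand_in())"
```

```text
the job is handed in; nothing more can be done
None
```

The job is handed in: the gasket tin was released from its catch with a push of about 17 N, drawn out along the slant, and set down upright, lid up, near the centre of the cork coaster; the gripper backed away at 26 s, and I saw no bystander touched.

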